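# Restock the socket rail from the socket case

## Task

Swing the clear cover of the socket case right back until it stays open by itself, then move the four wrench sockets from the case to the rail, each into the cup whose bore fits it. Lower every socket upright, hexagon opening up, to the bottom of its cup before letting go rather than dropping it, and leave the case open.

Things in the scene. Friction and masses are not known exactly. Their poses are not given: they have to be found in the camera images.
- socket_small: the smallest of four steel wrench sockets: upright cylinder, 22 mm across, 50 mm high, foot tapered to 15 mm, dark hexagon opening in its top, 0.1 to 0.32 kg. Stands loose in one (any) of four 42 mm square pockets, in a row 50 mm apart, in the case's insert; pocket floors 6 mm, insert top 16 mm, case walls 24 mm above the table. Origin: centre of its underside, z up along its axis.
- socket_medium: the second smallest of four steel wrench sockets: upright cylinder, 27 mm across, 50 mm high, foot tapered to 20 mm, dark hexagon opening in its top, 0.1 to 0.32 kg. Stands loose in one (any) of four 42 mm square pockets, in a row 50 mm apart, in the case's insert; pocket floors 6 mm, insert top 16 mm, case walls 24 mm above the table. Origin: centre of its underside, z up along its axis.
- socket_large: the second largest of four steel wrench sockets: upright cylinder, 32 mm across, 50 mm high, foot tapered to 25 mm, dark hexagon opening in its top, 0.1 to 0.32 kg. Stands loose in one (any) of four 42 mm square pockets, in a row 50 mm apart, in the case's insert; pocket floors 6 mm, insert top 16 mm, case walls 24 mm above the table. Origin: centre of its underside, z up along its axis.
- socket_largest: the largest of four steel wrench sockets: upright cylinder, 37 mm across, 50 mm high, foot tapered to 30 mm, dark hexagon opening in its top, 0.1 to 0.32 kg. Stands loose in one (any) of four 42 mm square pockets, in a row 50 mm apart, in the case's insert; pocket floors 6 mm, insert top 16 mm, case walls 24 mm above the table. Origin: centre of its underside, z up along its axis.
- cup_small: the cup for the 22 mm socket: fixed grey block 50 x 50 x 20 mm with a round bore 26 mm across and 14 mm deep, its rim lightly chamfered. Four such blocks, alike but for the bores, sit in any order in a row, 54 mm apart, on a rail. Origin: centre of its underside, 6 mm above the table; bore floor 6 mm, mouth 20 mm above the origin. y along the row, z up.
- cup_medium: the cup for the 27 mm socket: fixed grey block 50 x 50 x 20 mm with a round bore 31 mm across and 14 mm deep, its rim lightly chamfered. Four such blocks, alike but for the bores, sit in any order in a row, 54 mm apart, on a rail. Origin: centre of its underside, 6 mm above the table; bore floor 6 mm, mouth 20 mm above the origin. y along the row, z up.
- cup_large: the cup for the 32 mm socket: fixed grey block 50 x 50 x 20 mm with a round bore 36 mm across and 14 mm deep, its rim lightly chamfered. Four such blocks, alike but for the bores, sit in any order in a row, 54 mm apart, on a rail. Origin: centre of its underside, 6 mm above the table; bore floor 6 mm, mouth 20 mm above the origin. y along the row, z up.
- cup_largest: the cup for the 37 mm socket: fixed grey block 50 x 50 x 20 mm with a round bore 41 mm across and 14 mm deep, its rim lightly chamfered. Four such blocks, alike but for the bores, sit in any order in a row, 54 mm apart, on a rail. Origin: centre of its underside, 6 mm above the table; bore floor 6 mm, mouth 20 mm above the origin. y along the row, z up.
- cover (a joint): angle of the socket case's clear hinged cover: 0 shut, 1.8 fully open at its stop, leaning back, its upper edge 133 mm above the table. Past about 1.1 it falls open by itself, before that shut; no latch, 0.25 kg. Shut, it is 112 mm deep (front to hinge), 216 wide, its flat top 68 mm above the table and 44 above the hinge line. The pocket row lies midway between front and hinge, parallel to it.
- cover_grip (a point): grip point on the cover: inside a black upright block (22 mm along y, 16 along x, 29 high with its foot of 20 x 36 x 3), 8 mm below its top, 21 mm above the cover's top face, 24 mm behind the front edge. Turns with the cover; shut, x points level from front to hinge, y along the hinge, z up. In this frame the hinge line is 88 mm to +x and 65 mm to -z; opening turns about +y: grip up and back.

How it is judged (in metres and radians):
On the way:
1. the cover stands open past its balance point (value of joint cover above 1.6 rad), for 0.2 s.
At the end, for the whole second after the job is handed in: The cover stands open (beyond 1.6 rad) and every socket stands upright (within 0.12 rad) and at rest at the bottom of the cup that fits it: within 8 mm of the cup's centre and 3 mm of the bore's floor (value of joint cover above 1.6 rad and horizontal distance between socket_small and cup_small below 0.008 m and z of socket_small in the frame of cup_small below 0.009 m and angle between each of socket_small, socket_medium, socket_large, socket_largest's own z axis and vertical below 0.12 rad and linear speed of each of socket_small, socket_medium, socket_large, socket_largest below 0.02 m/s and horizontal distance between socket_medium and cup_medium below 0.008 m and z of socket_medium in the frame of cup_medium below 0.009 m and horizontal distance between socket_large and cup_large below 0.008 m and z of socket_large in the frame of cup_large below 0.009 m and horizontal distance between socket_largest and cup_largest below 0.008 m and z of socket_largest in the frame of cup_largest below 0.009 m); the robot touches nothing.
It fails at once if a socket is let fall: out of the fingers and faster than 0.7 m/s ((linear speed of socket_small above 0.7 m/s and contact force between the fingers and socket_small below 0.05 N) or (linear speed of socket_medium above 0.7 m/s and contact force between the fingers and socket_medium below 0.05 N) or (linear speed of socket_large above 0.7 m/s and contact force between the fingers and socket_large below 0.05 N) or (linear speed of socket_largest above 0.7 m/s and contact force between the fingers and socket_largest below 0.05 N)).
It also fails if it takes over 128 s, if anything falls off the work surface, if the arm or the gripper's body presses on something with over 40 N, if the wrist force passes 120 N, or if a joint passes its speed limit or range.

## Robot

A 6-joint arm with a two-finger parallel gripper is mounted at the origin on a cart in front of the work surface, level with it; the furniture and walls round the work are solid. World frame = base frame: x ahead of the robot, y to its left, z up, the work surface at z = 0. Lengths are in mm, angles in rad, forces in N, time in s.
With the tool pointing down it reaches from about 300 to 950 mm from the base axis. Payload 3.1 kg.
Tool frame: the origin (TCP) lies on the centre line of the jaws, within the pads' length; the fingertips stand manip.tip_reach ahead of it and the grasp point (between the pads) is the TCP (manip.tip_reach is the distance from the TCP to the fingertips, in mm); z points along the fingers, y is the line along which they close (so a half turn about z gives the same grasp; the last joint's range is limited). The gripper opens to 85 mm and grips with 20 to 120 N. Pads are 22 mm wide; open, the fingers measure 114 mm over their backs; the gripper's body (76 mm by 85 mm) begins 54 mm behind the grasp point. The pads swing forward as they close: fully open they stand 13 mm farther back than shut.
Start: joints at [1.147, 0.308, 1.634, -0, 1.2, -0.07], TCP at [216.566, 586.286, 250.272] pointing down, gripper open.
Joint ranges: [-3.06, 3.06], [-0.79, 1.96], [0.05, 2.63], [-1.19, 4.34], [0.05, 2.64], [-2.94, 2.94]. Speed limits (rad/s): [2.79, 2.79, 3.14, 3.14, 3.14, 3.14].

## Interface

Orientations are given as a rotation vector (axis times angle).
In Python, from station import manip, optics, order gives the robot as it stands.
- The arm moves only by the tool step_arm, never from a script. Its argument "moves" is a list of rows, each a list of 7 numbers: the shift along the tool's x, y, z in units of 0.03 m (1.0 is 0.03 m), then the turn, a rotation vector about the tool's x, y, z in units of 0.12 rad (1.0 is 0.12 rad), then the opening, from -1 (shut) to 1 (fully open). In form: [[dx, dy, dz, wx, wy, wz, hand], ...]. A call has 1 to 20 rows; each row shifts and turns the commanded pose from where the row before left it, along the tool's axes as they then stand; what a row does not reach is not made up. A row lasts 1/12 s, in which the tool goes at most 41.7 mm and 7.16 degrees, less where a joint would pass 70% of its speed; a pose out of reach is approached as far as the arm can. A call with a number of a shift or a turn outside -1 to 1 is refused whole. A call with a gripper value outside its range is refused whole. The fingers move at their own pace and stop on an object; the grip force is fixed at half the most. Time passes only in rows, so rows that do not move let the fingers close. It gives the time, the measured TCP pose, the force, the opening and the grip force at its end, in the units of the state.
- manip.get_obs(): the state, without advancing time (a new reading comes with each control period).
- optics.camera(name): name is "side" or "top" or "wrist"; returns the picture (400x640x3 uint8, blue, green, red); there is no depth.
- optics.camera_params(name): a dict with "vfov" (degrees; the focal length in pixels is half the picture's height over the tangent of half this angle, whatever the lens; pixels are square), "cx", "cy" (the principal point, pixels), "R" (3x3) and "t" (3): a world point X has camera coordinates R X + t; the wrist camera has in their place "tool_from_camera" (4x4, takes a point from camera to tool coordinates, whose origin is the TCP and whose axes are the flange's). Camera axes: x right, y down, z forward; pixel columns grow to the right and rows downward; lengths in mm; the calibration is good to about 2 mm. A picture is of the moment at which its call begins: read the wrist's pose just before it. camera_params takes no time and is no camera call.
- order.finish_job(): hands the job in; it is judged then, once.
The state is a dict: "t": time; "joint_positions": joint angles; "joint_vel": joint speeds; "tau": joint torques, N m; "tcp_pos": TCP position; "ee_rot": TCP orientation; "force": force on the tool from outside, world axes, zero at the start; "torque": the same for the moment, N m; "finger_gap": opening from 0.0 (shut) to 1.0 (fully open); "finger_force": force on a finger pad.
Only numpy, scipy, OpenCV 4.12 (cv2) and the standard library are available. Lean on these libraries where they do the work, as an engineer would, in place of code of your own. Each camera call takes 0.05 s, during which the arm holds its last target. There are 200 camera calls.

## Working session

There is one attempt and no reset: what is moved stays moved. The work goes in short steps, Python scripts to look and compute and a tool call to move; the robot and the scene stay as the last step left them, time stands still between calls to the robot, and variables do not carry over. Pictures are saved under pics/ and viewed, at most 14 in all, crops included, and the job is handed in when it is done.

Besides the shell and the picture viewer there is one more tool, called after "Request:" by a JSON object that holds its "op" and its "data", one argument or row to a line. step_arm: Moves the arm, as the interface text tells. Its arguments: {"type":"object","properties":{"moves":{"type":"array"}},"required":["moves"]}

```bash
mkdir -p pics; python3 - <<'E'
from station import manip, optics, order
import cv2, numpy as np
print(manip.get_obs(), manip.tip_reach)
for n in ("side","top","wrist"):
    p=optics.camera_params(n); print(n,p); cv2.imwrite(f"pics/{n}0.png",optics.camera(n))
E
```

```text
{'t': 0.0, 'joint_positions': array([ 1.14730449e+00,  3.09034251e-01,  1.63521209e+00,  7.68038889e-06,
        1.19968397e+00, -6.97118730e-02]), 'joint_vel': array([-7.25295276e-05, -1.33112451e-03,  4.77279123e-04,  1.32533245e-03,
        1.06703768e-03, -8.59470693e-04]), 'tau': array([ 4.21220266e-04, -4.15266466e+01, -2.76655018e+01, -2.81448456e-04,
        1.04309799e-02, -1.32350638e-05]), 'tcp_pos': array([216.23489384, 585.56246565, 249.01664105]), 'ee_rot': array([-0.55272506, -3.09199903,  0.00355751]), 'force': array([ 0.62470454,  0.7845937 , -0.42862335]), 'torque': array([-0.00010451, -0.01178826, -0.00782107]), 'finger_force': 0.0, 'finger_gap': 1.0012427845364553} 19.0
side {'vfov': 53.16177842887441, 'cx': 315.13137520712127, 'cy': 198.9105822717758, 'R': array([[ 0.9998135 , -0.00396789, -0.01890007],
       [-0.01816766, -0.52514288, -0.85082013],
       [-0.00654928,  0.85100483, -0.52511703]]), 't': array([-497.13327588,   25.50965892, 1140.825504  ])}
top {'vfov': 48.71156648428813, 'cx': 314.35724268236265, 'cy': 196.19870928093138, 'R': array([[ 0.0019119 , -0.99992145,  0.01238699],
       [-0.99786044, -0.00271718, -0.06532351],
       [ 0.06535204, -0.01223559, -0.99778725]]), 't': array([ -96.57144841,  478.85123694, 1176.84968282])}
wrist {'vfov': 59.08764031272446, 'cx': 317.690383121724, 'cy': 199.197739287676, 'tool_from_camera': array([[-2.29356892e-04, -9.50327310e-01, -3.11252230e-01,
         8.00316428e+01],
       [ 9.99999459e-01,  9.77415462e-05, -1.03531219e-03,
        -9.39080607e-01],
       [ 1.01430772e-03, -3.11252299e-01,  9.50326774e-01,
        -1.23975642e+02],
       [ 0.00000000e+00,  0.00000000e+00,  0.00000000e+00,
         1.00000000e+00]])}
```

View pics/top0.png

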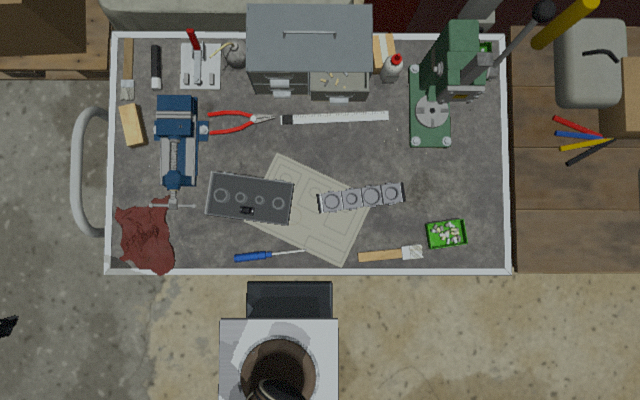

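View pics/side0.png

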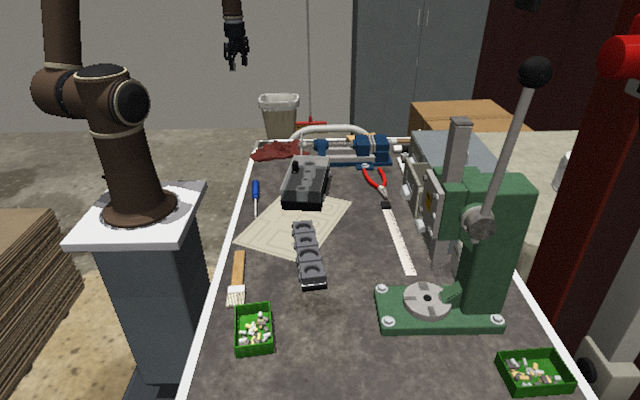

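The top view shows the case at about px (205–293, 172–225), with its grip block near (246,210) on the robot side. The cup rail runs from (318,205) to (403,190). The side view confirms this layout.

```bash
cat > h.py <<'E'
from station import manip, optics, order
import cv2, numpy as np
from scipy.spatial.transform import Rotation as Ro
def cam(n, obs=None):
    p=optics.camera_params(n); f=200/np.tan(np.radians(p["vfov"]/2))
    K=np.array([[f,0,p["cx"]],[0,f,p["cy"]],[0,0,1]])
    if n=="wrist":
        T=np.eye(4); T[:3,:3]=Ro.from_rotvec(obs["ee_rot"]).as_matrix(); T[:3,3]=obs["tcp_pos"]
        C=T@p["tool_from_camera"]; R=C[:3,:3].T; t=-R@C[:3,3]
    else: R,t=np.array(p["R"]),np.array(p["t"])
    return K,R,t
def ray(c,uv):
    K,R,t=c; d=R.T@np.linalg.solve(K,[uv[0],uv[1],1.]); return -R.T@t, d/np.linalg.norm(d)
def plane(c,uv,z):
    o,d=ray(c,uv); return o+d*(z-o[2])/d[2]
def proj(c,X):
    K,R,t=c; q=K@(R@np.asarray(X,float)+t); return q[:2]/q[2]
def tri(rays):
    A=sum(np.eye(3)-np.outer(d,d) for o,d in rays); b=sum((np.eye(3)-np.outer(d,d))@o for o,d in rays); return np.linalg.solve(A,b)
def shot(name):
    o=manip.get_obs(); im=optics.camera("wrist"); cv2.imwrite(f"pics/{name}.png",im); np.savez(f"pics/{name}.npz",ee_rot=o["ee_rot"],tcp_pos=o["tcp_pos"]); return o
def load(name):
    return cam("wrist",dict(np.load(f"pics/{name}.npz")))
E
python3 - <<'E'
from h import *
c=cam("top")
for n,uv,z in [("caseTL",(211,172),68),("TR",(293,181),68),("BR",(288,225),68),("BL",(205,214),68),("grip",(246,209),90)]+[("cup",u,26) for u in ((332,201),(352,198),(372,196),(391,193))]: print(n,plane(c,uv,z).round(0))
o=manip.get_obs(); print(Ro.from_rotvec(o["ee_rot"]).as_matrix().round(3))
im=cv2.imread("pics/top0.png"); cv2.imwrite("pics/topc.png",cv2.resize(im[160:240,195:415],None,fx=3.6,fy=3.6,interpolation=cv2.INTER_CUBIC))
E
```

```text
caseTL [538. 172.  68.]
TR [515. -39.  68.]
BR [401. -27.  68.]
BL [429. 186.  68.]
grip [441.  78.  90.]
cup [ 466. -143.   26.]
cup [ 474. -196.   26.]
cup [ 479. -250.   26.]
cup [ 488. -301.   26.]
[[-0.938  0.346 -0.001]
 [ 0.346  0.938 -0.002]
 [ 0.    -0.002 -1.   ]]
```

View pics/topc.png

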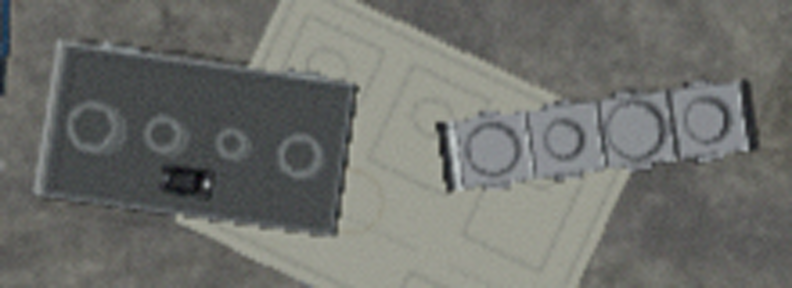

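The enlarged crop orders the sockets left to right (falling y) as largest, medium, small, large. The cups read large, small, largest, medium. I'll move the wrist camera over the case next.

Request:
{"op": "step_arm", "data": {
  "moves": [
    [0,0,0,0,0,-1,1],
    [0,0,0,0,0,-1,1],
    [-0.56,-1,0,0,0,0,1],
    [-0.56,-1,0,0,0,0,1],
    [-0.56,-1,0,0,0,0,1],
    [-0.56,-1,0,0,0,0,1],
    [-0.56,-1,0,0,0,0,1],
    [-0.56,-1,0,0,0,0,1],
    [-0.56,-1,0,0,0,0,1],
    [-0.56,-1,0,0,0,0,1],
    [-0.56,-1,0,0,0,0,1],
    [-0.56,-1,0,0,0,0,1],
    [-0.56,-1,0,0,0,0,1],
    [-0.56,-1,0,0,0,0,1],
    [-0.56,-1,0,0,0,0,1],
    [-0.56,-1,0,0,0,0,1],
    [-0.56,-1,0,0,0,0,1],
    [-0.56,-1,0,0,0,0,1],
    [0,0,0,0,0,0,1],
    [0,0,0,0,0,0,1]
  ]
}}

```text
t: 1.82
tcp_pos: [429.4, 77.4, 250.1]
ee_rot: [-0.185, -3.136, -0.0]
force: [0.3, 0.2, -1.2]
finger_gap: 0.999
finger_force: 0.0
```

```bash
python3 -c "
from h import *
o=shot('w1'); print(o['t'],o['tcp_pos'],Ro.from_rotvec(o['ee_rot']).as_matrix().round(3),o['force'])"
```

```text
1.8167 [429.35996136  77.44197546 250.106801  ] [[-0.993  0.118 -0.001]
 [ 0.118  0.993  0.   ]
 [ 0.001  0.    -1.   ]] [ 0.28032534  0.17106595 -1.22799427]
```

View pics/w1.png

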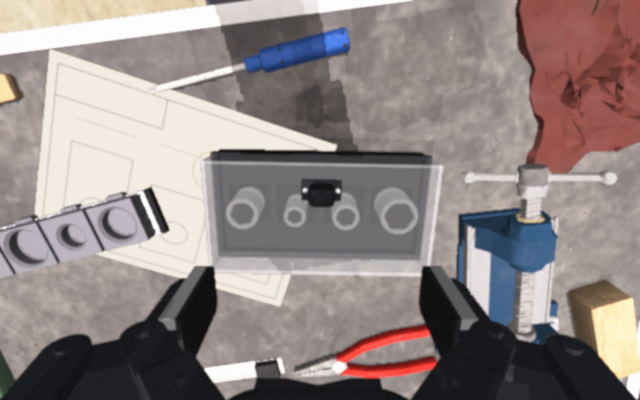

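In w1 the black grip block is at about (322,195), the cover outline spans (205–440, 160–272), and the socket tops are at (242,210), (294,211), (345,210) and (399,211). I'll estimate the grip and take a second view.

```bash
python3 - <<'E'
from h import *
c=load("w1")
im=cv2.imread("pics/w1.png"); g=im.max(2)
m=np.zeros_like(g); m[172:215,298:346]=(g[172:215,298:346]<40)*255
k,l,s,ce=cv2.connectedComponentsWithStats(m); print(s,ce)
for uv in [(322,195),(322,200)]:
  for z in (90,97): print(uv,z,plane(c,uv,z).round(1))
for uv,z in [((205,160),68),((442,167),68),((433,275),68),((210,267),68)]: print(plane(c,uv,z).round(1))
for y in range(178,212,2): print(y,g[y,300:346:2])
E
```

```text
[[     0      0    640    400 255455]
 [   303    183     37     23    545]] [[319.49575463 199.51121333]
 [321.48990826 194.2440367 ]]
(322, 195) 90 [438.5  78.9  90. ]
(322, 195) 97 [436.3  79.   97. ]
(322, 200) 90 [442.9  78.4  90. ]
(322, 200) 97 [440.6  78.6  97. ]
[401.1 -20.3  68. ]
[432.1 186.9  68. ]
[539.9 177.1  68. ]
[505.5 -38.4  68. ]
178 [113 102  95  94  95  97  99  96  98  96  96 101 101 103 101 100 100 101
 105 109 108 112 111]
180 [104  68  59  58  56  61  60  56  49  51  52  55  56  58  53  55  55  53
  61  62  69 103 113]
182 [105  65  66  65  65  61  51  41  40  43  42  43  43  43  45  46  46  47
  45  50  60 100 113]
184 [102  63  62  64  64  50  28  24  18  21  21  23  24  24  25  29  35  47
  48  54  59  98 113]
186 [ 99  64  66  66  59  28  15  20  19  22  22  17  22  23  20  17  25  42
  50  57  60  95 107]
188 [ 99  96 182 165  66  26  22  23  22  23  26  20  25  20  24  21  20  40
 116 136  72  94 107]
190 [ 97 143 234 192  69  26  35  39  35  34  34  35  34  31  33  32  25  67
 185 234 136 101 109]
192 [ 98  94 144 111  43  35  46  47  43  41  44  34  3
[... 234 characters left out ...]
45 154]
198 [145  69  44  41  30  25  36  34  38  37  36  34  33  37  33  32  28  24
  35  36  78 147 151]
200 [147 116 111 100  59  32  33  39  38  36  37  34  34  33  33  30  27  45
  71  74 110 149 151]
202 [150 148 151 144  85  28  34  36  33  36  34  36  32  27  32  31  30  93
 137 140 147 151 151]
204 [150 149 146 140  99  51  32  33  31  33  32  32  27  26  29  27  48 121
 146 150 153 157 159]
206 [152 148 146 135 109  90  70  55  55  53  55  53  54  50  50  69 109 142
 149 155 166 174 173]
208 [163 153 143 132 108 109 105 103 102 107 106 106 101 104 100 112 139 145
 160 169 171 163 156]
210 [171 165 148 130 110 109 108 107 108 111 113 112 108 107 106 115 141 155
 170 168 144 122 115]
```

Request:
{"op": "step_arm", "data": {
  "moves": [
    [-0.15,0.04,1,0,0,0,1],
    [-0.15,0.04,1,0,0,0,0.3],
    [0,0,0.67,0,0,0,0.3],
    [0,0,0,0,0,0,0.3],
    [0,0,0,0,0,0,0.3]
  ]
}}

```text
t: 2.28
tcp_pos: [436.6, 81.4, 169.1]
ee_rot: [-0.175, -3.133, 0.0]
force: [0.2, -0.2, 0.7]
finger_gap: 0.65
finger_force: 0.0
```

```bash
python3 -c "
from h import *
o=shot('w2'); print(o['t'],o['tcp_pos'],o['finger_gap'])"
```

```text
2.2833 [436.61872366  81.41556182 169.12429128] 0.6502552896447407
```

View pics/w2.png

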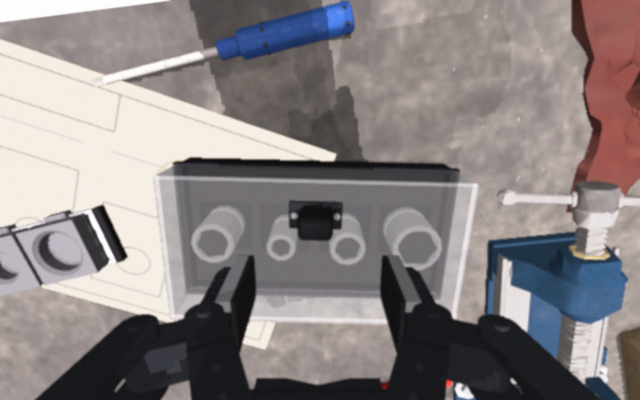

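In w2 the grip block top is at about (316,224), and the socket tops are at (212,245), (281,247), (347,247) and (412,246). I'll triangulate these.

```bash
python3 - <<'E'
from h import *
c1,c2=load("w1"),load("w2")
g=cv2.imread("pics/w2.png").max(2)
for y in range(196,246,2): print(y,g[y,286:346:2])
P=[((205,159),(157,174)),((442,166),(477,184)),((433,275),(457,322)),((210,267),(178,313)),((239,211),(212,245)),((294,213),(281,247)),((345,212),(347,247)),((399,212),(412,246))]
for a,b in P: print(a,b,tri([ray(c1,a),ray(c2,b)]).round(1))
for b in [(316,222),(316,226),(316,230)]: print(b,tri([ray(c1,(321.5,197.5)),ray(c2,b)]).round(1), plane(c2,b,97).round(1))
E
```

```text
196 [114 115 116 115 115 114 114 115 115 117 116 116 114 116 116 115 114 115
 116 115 114 116 115 116 116 115 115 114 114 117]
198 [115 116 114 113 116 115 116 117 116 116 115 115 117 117 115 114 113 117
 114 115 115 115 114 117 116 116 116 115 115 117]
200 [115 108  86  82  83  91  94  94  94  93  96  97  96  95  96  95  97  98
  98  99 102 102 102 104 103 106 111 113 115 114]
202 [112  96  55  49  49  50  54  54  50  50  47  43  45  46  45  45  47  48
  46  49  51  57  55  53  51  55  64  65  93 116]
204 [113  90  61  63  62  64  61  63  56  49  44  47  38  41  39  39  34  29
  31  46  44  44  42  45  44  47  44  53  73 111]
206 [111  89  60  63  63  61  61  60  45  25  28  27  24  22  21  23  22  23
  25  39  32  29  30  43  46  45  46  56  73 107]
208 [110  91  60  62  60  59  54  44  28  18  16  16  19  16  17  18  21  16
  20  20  17  21  23  36  32  35  37  41  74 108]
210 [110  89  56  59  52  44  41  25  21  16  21  17  12  16  18  17  18  20
  20  15  19  18  14  21  23  28  34  33  75 109]
212 [110  89  56  91  91  54  33  20  22  16  21  19  23  20  14  13  16  19
  17  1
[... 1863 characters left out ...]
10 110 109 112 115 116 114 112 104
 108 106 108 116 150 168 176 170 133 114 115 116]
244 [114 124 163 175 165 128 111 111 111 112 110 110 113 114 114 116 113 110
 110 109 110 117 157 173 175 152 118 115 113 115]
(205, 159) (157, 174) [398.3 -16.1  79.7]
(442, 166) (477, 184) [431.2 187.2  67.3]
(433, 275) (457, 322) [548.  180.2  55.5]
(210, 267) (178, 313) [513.4 -41.5  55.8]
(239, 211) (212, 245) [453.7   1.7  66.9]
(294, 213) (281, 247) [455.6  52.8  80.3]
(345, 212) (347, 247) [455.3  96.7  91.9]
(399, 212) (412, 246) [471.2 145.2  66.8]
(316, 222) [455.9  76.8  42.2] [434.4  79.5  97. ]
(316, 226) [444.4  78.1  78.5] [436.9  79.2  97. ]
(316, 230) [435.6  79.  106. ] [439.5  78.9  97. ]
```

Request:
{"op": "step_arm", "data": {
  "moves": [
    [-0.09,-0.07,1,0,0,0.3,0.3],
    [0,0,1,0,0,0,0.3],
    [0,0,0.53,0,0,0,0.3],
    [0,0,0,0,0,0,0.3],
    [0,0,0,0,0,0,-1],
    [0,0,0,0,0,0,-1],
    [0,0,0,0,0,0,-1],
    [0,0,0,0,0,0,-1],
    [0,0,0,0,0,0,-1]
  ]
}}

```text
t: 3.08
tcp_pos: [443.0, 78.7, 96.8]
ee_rot: [0.235, 3.128, 0.003]
force: [-1.6, 2.9, 6.7]
finger_gap: 0.242
finger_force: 59.2
```

Request:
{"op": "step_arm", "data": {
  "moves": [
    [-0.2,0,-0.2,0,0,0,-1],
    [-0.2,0,-0.2,0,0,0,-1],
    [-0.22,0,-0.17,0,0,0,-1],
    [-0.23,0,-0.17,0,0,0,-1],
    [-0.25,0,-0.14,0,0,0,-1],
    [-0.25,0,-0.13,0,0,0,-1]
  ]
}}

```text
t: 3.58
tcp_pos: [477.7, 73.8, 124.2]
ee_rot: [-0.237, -3.125, -0.005]
force: [-2.0, 7.3, -2.9]
finger_gap: 0.239
finger_force: 58.8
```

Request:
{"op": "step_arm", "data": {
  "moves": [
    [-0.26,0,-0.1,0,0,0,-1],
    [-0.27,0,-0.09,0,0,0,-1],
    [-0.28,0,-0.06,0,0,0,-1],
    [-0.28,0,-0.05,0,0,0,-1],
    [-0.28,0,-0.02,0,0,0,-1],
    [-0.28,0,-0.01,0,0,0,-1],
    [-0.28,0,0.03,0,0,0,-1],
    [-0.28,0,0.03,0,0,0,-1]
  ]
}}

```text
t: 4.25
tcp_pos: [546.8, 64.2, 134.5]
ee_rot: [-0.238, -3.132, -0.007]
force: [-2.0, 7.2, 1.0]
finger_gap: 0.233
finger_force: 58.6
```

```bash
python3 -c "
from h import *
o=shot('w3'); print(o['t'],o['tcp_pos'],o['force'],o['torque'],o['finger_gap']); a=optics.camera('side')[120:260,230:400]; b=cv2.imread('pics/w3.png')
cv2.imwrite('pics/v3.png',np.hstack([b[:,:],cv2.resize(a,None,fx=.94,fy=2.857)])[:, :800])"
```

```text
4.25 [546.79303731  64.1826104  134.45132852] [-1.95360143  7.15377378  1.02187016] [ 1.33195762  0.50975719 -0.03213056] 0.23258095819966845
```

View pics/v3.png

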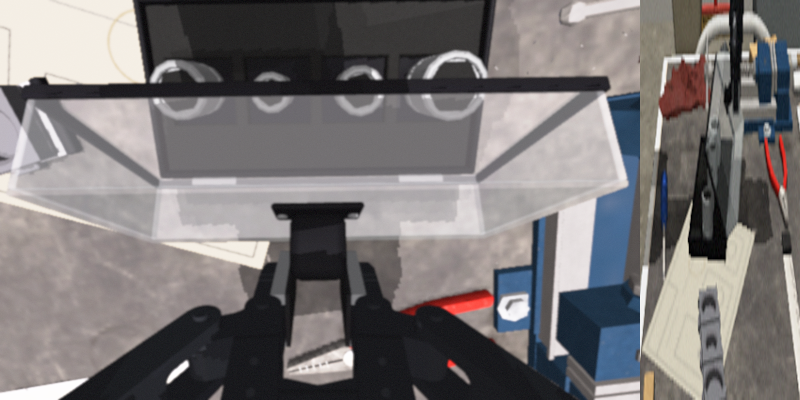

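The picture shows the cover lifted to about 1 rad with the block still in the pads, pivoting as planned. I'll carry on past the balance point and release.

Request:
{"op": "step_arm", "data": {
  "moves": [
    [-0.27,0,0.07,0,0,0,-1],
    [-0.27,0,0.07,0,0,0,-1],
    [-0.26,0,0.11,0,0,0,-1],
    [-0.26,0,0.12,0,0,0,-1],
    [-0.24,0,0.15,0,0,0,-1],
    [-0.24,0,0.15,0,0,0,-1],
    [-0.22,0,0.18,0,0,0,-1],
    [-0.21,0,0.19,0,0,0,-1],
    [-0.18,0,0.2,0,0,0,-1],
    [0,0,0,0,0,0,-1]
  ]
}}

```text
t: 5.18
tcp_pos: [614.8, 54.7, 98.3]
ee_rot: [0.237, 3.124, 0.008]
force: [3.4, 8.3, 5.2]
finger_gap: 0.228
finger_force: 62.6
```

Request:
{"op": "step_arm", "data": {
  "moves": [
    [0,0,0,0,0,0,0.3],
    [0,0,0,0,0,0,0.3],
    [0,0,0,0,0,0,0.3],
    [0,0,0,0,0,0,0.3],
    [0,0,-0.6,0,0,0,0.3],
    [0,0,-1,0,0,0,0.3],
    [0,0,-1,0,0,0,0.3],
    [0,0,-1,0,0,0,0.3],
    [0,0,-1,0,0,0,0.3],
    [1,0,-0.4,0,0,0,0.3],
    [1,0,0,0,0,0,0.3],
    [1,0,0,0,0,0,0.3],
    [1,0,0,0,0,0,0.3],
    [1,0,0,0,0,0,0.3],
    [1,0,0,0,0,0,0.3],
    [0.3,0,0,0,0,0,0.3],
    [0,0,0,0,0,0,0.3],
    [0,0,0,0,0,0,0.3]
  ]
}}

```text
t: 6.68
tcp_pos: [424.0, 80.3, 246.0]
ee_rot: [0.235, 3.13, -0.0]
force: [0.3, 0.4, 0.7]
finger_gap: 0.651
finger_force: 0.0
```

```bash
python3 -c "
from h import *
o=shot('w4'); print(o['t'],o['tcp_pos'],o['joint_positions'],o['force'],Ro.from_rotvec(o['ee_rot']).as_matrix().round(3))"
```

```text
6.6833 [424.03763628  80.3077177  246.00437895] [ 8.64972810e-02 -7.43310365e-02  2.07063378e+00 -4.60209084e-04
  1.14285701e+00 -1.33442226e+00] [0.26906417 0.39553535 0.72988832] [[-0.989  0.149  0.002]
 [ 0.149  0.989 -0.   ]
 [-0.002  0.    -1.   ]]
```

View pics/w4.png

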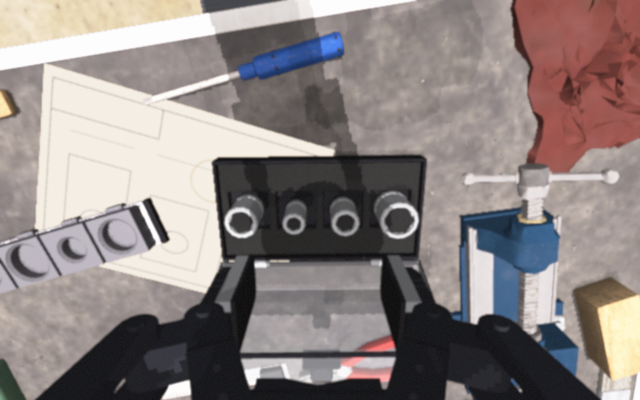

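The view shows the cover open and leaning back, with the case edges level in the image, so the yaw is right. Socket tops are at (241,217), (294,218), (345,218) and (399,220). I'll turn the tool 90° so the jaws close along world x, then look again.

Request:
{"op": "step_arm", "data": {
  "moves": [
    [0,0,0,0,0,1,0.3],
    [0,0,0,0,0,1,0.3],
    [0,0,0,0,0,1,0.3],
    [0,0,0,0,0,1,0.3],
    [0,0,0,0,0,1,0.3],
    [0,0,0,0,0,1,0.3],
    [0,0,0,0,0,1,0.3],
    [0,0,0,0,0,1,0.3],
    [0,0,0,0,0,1,0.3],
    [0,0,0,0,0,1,0.3],
    [0,0,0,0,0,1,0.3],
    [0,0,0,0,0,0.84,0.3],
    [-0.7,0.4,0,0,0,0,0.3],
    [-0.7,0.4,0,0,0,0,0.3],
    [0,0,0,0,0,0,0.3],
    [0,0,0,0,0,0,0.3],
    [0,0,0,0,0,0,0.3]
  ]
}}

```text
t: 8.15
tcp_pos: [448.0, 38.3, 245.3]
ee_rot: [-2.222, -2.22, 0.0]
force: [-0.2, -0.0, -0.3]
finger_gap: 0.648
finger_force: 0.0
```

```bash
python3 -c "
from h import *
o=shot('w5'); print(o['t'],o['tcp_pos'],o['joint_positions'],Ro.from_rotvec(o['ee_rot']).as_matrix().round(3))"
```

```text
8.15 [448.02218862  38.32473572 245.29620273] [-1.17833591e-02 -3.27763390e-02  2.03291331e+00  3.72883346e-04
  1.14196270e+00 -1.10234316e-02] [[ 0.001  1.    -0.001]
 [ 1.    -0.001  0.   ]
 [ 0.    -0.001 -1.   ]]
```

Request:
{"op": "step_arm", "data": {
  "moves": [
    [-1,0.1,0,0,0,0,0.3],
    [-1,0.1,0,0,0,0,0.3],
    [-1,0.1,0,0,0,0,0.3],
    [-1,0.1,0,0,0,0,0.3],
    [-1,0.1,0,0,0,0,0.3],
    [-1,0.1,0,0,0,0,0.3],
    [-1,0.1,0,0,0,0,0.3],
    [-1,0.1,0,0,0,0,0.3],
    [-0.5,0,0,0,0,0,0.3],
    [0,0,0,0,0,0,0.3],
    [0,0,0,0,0,0,0.3],
    [0,0,0,0,0,0,0.3]
  ]
}}

```text
t: 9.2
tcp_pos: [471.2, -215.3, 245.2]
ee_rot: [-2.22, -2.221, -0.001]
force: [-0.1, 0.5, 0.3]
finger_gap: 0.656
finger_force: 0.0
```

```bash
python3 -c "
from h import *
o=shot('w6'); print(o['t'],o['tcp_pos'],Ro.from_rotvec(o['ee_rot']).as_matrix().round(3))"
```

```text
9.2 [ 471.16996945 -215.28712502  245.15663257] [[-0.001  1.    -0.001]
 [ 1.     0.001  0.001]
 [ 0.001 -0.001 -1.   ]]
```

View pics/w5.png

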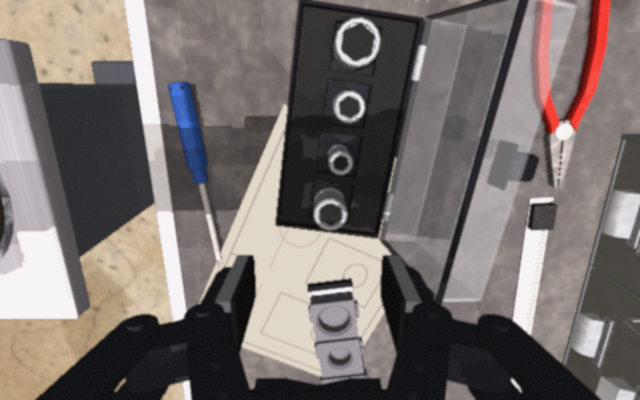

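View pics/w6.png

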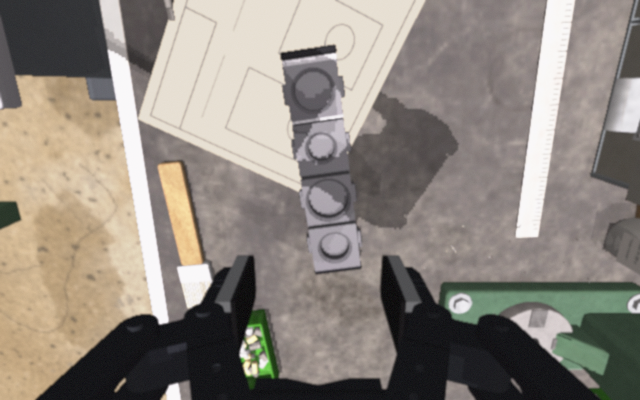

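w5 shows the socket tops at (357,43), (349,106), (340,160) and (331,208). w6 shows the cup bores at (313,90), (321,146), (328,197) and (335,245). I'll take one more shot, shifted in x, to get the cup heights.

Request:
{"op": "step_arm", "data": {
  "moves": [
    [-0.5,-1,0,0,0,0,0.3],
    [-0.5,-1,0,0,0,0,0.3],
    [0,-0.5,0,0,0,0,0.3],
    [0,0,0,0,0,0,0.3],
    [0,0,0,0,0,0,0.3],
    [0,0,0,0,0,0,0.3]
  ]
}}

```text
t: 9.75
tcp_pos: [397.3, -245.9, 245.9]
ee_rot: [2.219, 2.222, 0.001]
force: [1.3, -0.0, 0.2]
finger_gap: 0.65
finger_force: 0.0
```

```bash
python3 - <<'E'
from h import *
o=shot('w7'); print(o['t'],o['tcp_pos'])
def rings(n,box):
    c=load(n); g=cv2.imread(f"pics/{n}.png"); x0,y0,x1,y1=box
    m=((g[y0:y1,x0:x1].min(2)>120)*255).astype(np.uint8)
    out=[]
    for k in cv2.findContours(m,cv2.RETR_EXTERNAL,cv2.CHAIN_APPROX_NONE)[0]:
        if cv2.contourArea(k)<80: continue
        e=cv2.fitEllipse(k); out.append((e[0][0]+x0,e[0][1]+y0,*e[1]))
    return c,sorted(out,key=lambda e:plane(c,e[:2],56)[1])
for n,b in (("w4",(222,195,422,240)),("w5",(300,10,400,228))):
    c,r=rings(n,b)
    for e in r: print(n,np.round(e,1),plane(c,e[:2],56).round(1))
rects=(("w6",(275,40,370,275)),("w7",None))
def circles(n,box):
    c=load(n); g=cv2.cvtColor(cv2.imread(f"pics/{n}.png"),cv2.COLOR_BGR2GRAY); x0,y0,x1,y1=box
    q=cv2.resize(g[y0:y1,x0:x1],None,fx=4,fy=4,interpolation=cv2.INTER_CUBIC)
    h=cv2.HoughCircles(q,cv2.HOUGH_GRADIENT,1.5,120,param1=80,param2=30,minRadius=44,maxRadius=110)
    for u,v,r in sorted((h[0] if h is not None else []),key=lambda a:a[1]):
        uv=((u+.5)/4-.5+x0,(v+.5)/4-.5+y0); print(n,np.round(uv,1),round(r/4,1),plane(c,uv,26).round(1))
circles("w6",(275,40,370,275))
c=load("w7"); p=[proj(c,X) for X in [(466,-143,26),(488,-301,26)]]; print(p)
a=np.clip(np.min(p,0)-50,0,None).astype(int); b=(np.max(p,0)+50).astype(int); circles("w7",(a[0],a[1],b[0],b[1]))
g6=cv2.imread("pics/w6.png")[40:280,270:375]; g7=cv2.imread("pics/w7.png")[a[1]:a[1]+240,a[0]:a[0]+150]
cv2.imwrite("pics/v7.png",cv2.resize(np.hstack([g6,g7]),None,fx=2.5,fy=2.5)); print(a)
E
```

```text
9.75 [ 397.26038127 -245.86355284  245.85876963]
w4 [240.1 222.   30.1  32.8] [459.9  -0.8  56. ]
w4 [293.3 223.5  19.4  21. ] [469.   49.3  56. ]
w4 [344.8 222.6  24.6  26. ] [475.5  98.3  56. ]
w4 [399.4 220.   35.5  37.9] [480.6 150.1  56. ]
w5 [329.7 213.4  28.3  32.1] [4.587e+02 3.000e-01 5.600e+01]
w5 [388.3 208.8   6.   30.7] [513.8   4.9  56. ]
w5 [339.8 162.   19.9  21.7] [467.3  49.8  56. ]
w5 [349.  106.1  30.   30.6] [474.4  98.8  56. ]
w5 [357.3  41.5  44.1  48.2] [479.7 149.7  56. ]
w6 [287.2  44.3] 15.0 [ 443.1 -102.9   26. ]
w6 [310.4  72.4] 27.3 [ 463.7 -126.6   26. ]
w6 [319.1 147.4] 27.3 [ 471.8 -195.5   26. ]
w6 [327.3 195.8] 18.4 [ 480.3 -245.    26. ]
w6 [334.1 235.2] 23.1 [ 487.8 -288.8   26. ]
[array([394.08416326,  55.56964113]), array([404.73854674, 218.48595715])]
w7 [388.8   7.1] 13.2 [ 458.7 -103.8   26. ]
w7 [410.2  31.4] 14.4 [ 478.9 -123.1   26. ]
w7 [389.2  54.3] 23.5 [ 461.5 -142.    26. ]
w7 [348.3  78.3] 16.7 [ 425.1 -162.5   26. ]
w7 [418.4  83.6] 20.7 [ 490.2 -167.    26. ]
w7 [383.6 112.1] 23.5 [ 459.4 -192.8   26. ]
w7 [354.3 140.9] 15.6 [ 432.6 -220.2   26. ]
w7 [401.9 214.8] 14.2 [ 484.8 -296.9   26. ]
w7 [402.3 263.2] 20.6 [ 489.4 -353.3   26. ]
[344   5]
```

View pics/v7.png

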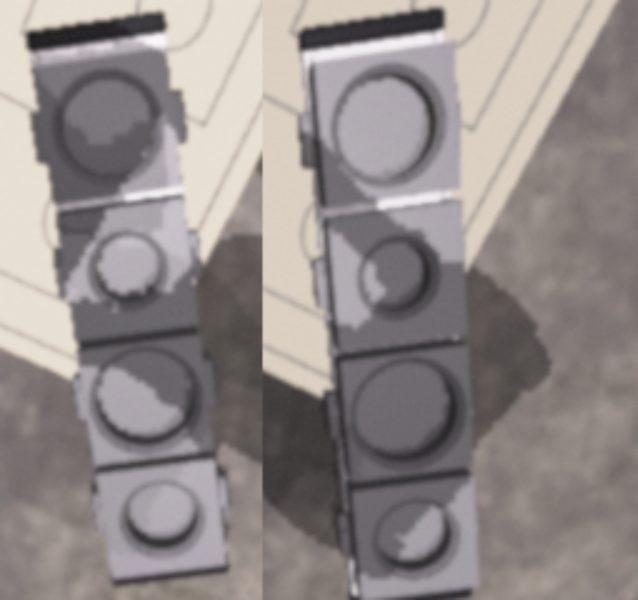

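Both views of v7 show the four bores clearly. From their outlines I'll work out centres, diameters and heights with the calibration.

```bash
python3 - <<'E'
from h import *
c6,c7=load("w6"),load("w7"); c4,c5=load("w4"),load("w5")
L=[(53,160,70,180),(89,166,230,305),(92,197,345,443),(124,200,480,546)]
Rr=[(330,445,63,183),(358,438,235,316),(350,458,357,462),(377,453,498,568)]
f6=lambda u,v:(u/2.5+270-.3,v/2.5+40-.3); f7=lambda u,v:((u-262.5)/2.5+344-.3,v/2.5+5-.3)
for l,r in zip(L,Rr):
    out=[];ctr=[]
    for c,f,b in ((c6,f6,l),(c7,f7,r)):
        xm,ym=(b[0]+b[1])/2,(b[2]+b[3])/2
        w=np.linalg.norm(plane(c,f(b[0],ym),26)-plane(c,f(b[1],ym),26)); h=np.linalg.norm(plane(c,f(xm,b[2]),26)-plane(c,f(xm,b[3]),26))
        out.append((round(w,1),round(h,1),plane(c,f(xm,ym),26).round(1)[:2])); ctr.append(ray(c,f(xm,ym)))
    print(out,tri(ctr).round(1))
for a,b in [((240.1,222),(329.7,213.4)),((293.3,223.5),(339.8,162)),((344.8,222.6),(349,106.1)),((399.4,220),(357.3,41.5))]: print(tri([ray(c4,a),ray(c5,b)]).round(1))
print(manip.get_obs()["joint_positions"])
# dark/grey transition profile across bores in top view for order check
ct=cam("top"); g=cv2.imread("pics/top0.png")
for k in range(4):
    P=np.array([466,-143,26])+k*np.array([22,-158,0])/3; uv=proj(ct,P); print(uv.round(1))
E
```

```text
[(np.float64(39.8), np.float64(39.1), array([ 465.4, -141.7])), (np.float64(41.6), np.float64(40.3), array([ 465.6, -141.6]))] [ 465.4 -141.7   26.8]
[(np.float64(30.1), np.float64(29.4), array([ 473.3, -194.8])), (np.float64(30.4), np.float64(30.2), array([ 473.2, -195.4]))] [ 473.5 -195.3   24.5]
[(np.float64(42.9), np.float64(42.1), array([ 480.5, -246.6])), (np.float64(43.1), np.float64(43.0), array([ 479.4, -247.6]))] [ 480.7 -248.7   20.2]
[(np.float64(32.5), np.float64(31.0), array([ 488.4, -300.1])), (np.float64(31.8), np.float64(31.4), array([ 487.9, -300.3]))] [ 488.6 -301.3   23.4]
[458.7   0.7  58.6]
[467.2  50.4  60.4]
[474.2  98.5  58.9]
[479.4 149.5  58.8]
[-6.47715344e-01  2.78642095e-03  1.99669469e+00  5.14872219e-04
  1.14081556e+00 -6.49536708e-01]
[332.1 200.9]
[351.8 198.2]
[371.4 195.5]
[390.9 192.9]
```

Request:
{"op": "step_arm", "data": {
  "moves": [
    [1,0.2,0,0,0,0,0.3],
    [1,0.2,0,0,0,0,0.3],
    [1,0.2,0,0,0,0,0.3],
    [1,0.2,0,0,0,0,0.3],
    [1,0.2,0,0,0,0,0.3],
    [1,0.2,0,0,0,0,0.3],
    [1,0.2,0,0,0,0,0.3],
    [1,0.2,0,0,0,0,0.3],
    [1,0.2,0.8,0,0,0,0.3],
    [1,0.2,0.8,0,0,0,0.3],
    [1,0.2,0.8,0,0,0,0.3],
    [1,0.2,0.8,0,0,0,0.3],
    [1,0.2,0.8,0,0,0,0.3],
    [0.2,0.16,0,0,0,0,0.3],
    [0,0,0,0,0,0,0.3],
    [0,0,0,0,0,0,0.3],
    [0,0,0,0,0,0,0.3]
  ]
}}

```text
t: 11.22
tcp_pos: [480.0, 149.2, 126.6]
ee_rot: [2.22, 2.221, 0.002]
force: [0.7, 0.2, 0.4]
finger_gap: 0.651
finger_force: 0.0
```

Request:
{"op": "step_arm", "data": {
  "moves": [
    [0,0,1,0,0,0,0.3],
    [0,0,1,0,0,0,0.3],
    [0,0,0.5,0,0,0,0.3],
    [0,0,0.22,0,0,0,0.3],
    [0,0,0,0,0,0,0.3],
    [0,0,0,0,0,0,-1],
    [0,0,0,0,0,0,-1],
    [0,0,0,0,0,0,-1],
    [0,0,0,0,0,0,-1],
    [0,0,0,0,0,0,-1]
  ]
}}

```text
t: 12.05
tcp_pos: [481.0, 149.6, 45.8]
ee_rot: [2.219, 2.22, 0.005]
force: [-0.4, -1.3, 6.2]
finger_gap: 0.412
finger_force: 60.1
```

Request:
{"op": "step_arm", "data": {
  "moves": [
    [0,0,-0.5,0,0,0,-1],
    [0,0,-1,0,0,0,-1],
    [0,0,-1,0,0,0,-1],
    [-0.3,0,0,0,0,0,-1],
    [-0.6,0,0,0,0,0,-1],
    [-1,0,0,0,0,0,-1],
    [-1,0,0,0,0,0,-1],
    [-1,0,0,0,0,0,-1],
    [-1,0,0,0,0,0,-1],
    [-1,0,0,0,0,0,-1],
    [-1,0,0,0,0,0,-1],
    [-1,0,0,0,0,0,-1],
    [-1,0,0,0,0,0,-1],
    [-1,0,0,0,0,0,-1],
    [-1,0,0,0,0,0,-1],
    [-1,0,0,0,0,0,-1],
    [-0.8,0,0,0,0,0,-1],
    [-0.5,0,0,0,0,0,-1],
    [0,0,0,0,0,0,-1],
    [0,0,0,0,0,0,-1]
  ]
}}

```text
t: 13.72
tcp_pos: [478.5, -246.5, 118.3]
ee_rot: [-2.222, -2.219, -0.0]
force: [0.5, 0.5, -3.1]
finger_gap: 0.413
finger_force: 61.5
```

Request:
{"op": "step_arm", "data": {
  "moves": [
    [-0.04,0.07,0.6,0,0,0,-1],
    [0,0,0.8,0,0,0,-1],
    [0,0,0,0,0,0,-1],
    [0,0,0,0,0,0,-1],
    [0,0,0,0,0,0,-1]
  ]
}}

```text
t: 14.13
tcp_pos: [481.3, -246.7, 77.2]
ee_rot: [-2.219, -2.223, -0.0]
force: [-0.5, -0.3, -2.5]
finger_gap: 0.413
finger_force: 61.3
```

```bash
python3 -c "
from h import *
o=shot('w8'); print(o['t'],o['tcp_pos'],o['force'])
cv2.imwrite('pics/v8.png',np.hstack([cv2.imread('pics/w8.png')[60:400,180:500],cv2.resize(optics.camera('side')[190:300,250:370],(371,340))]))"
```

```text
14.1333 [ 481.34064901 -246.70960444   77.19176917] [-0.45165745 -0.27784733 -2.50411692]
```

View pics/v8.png

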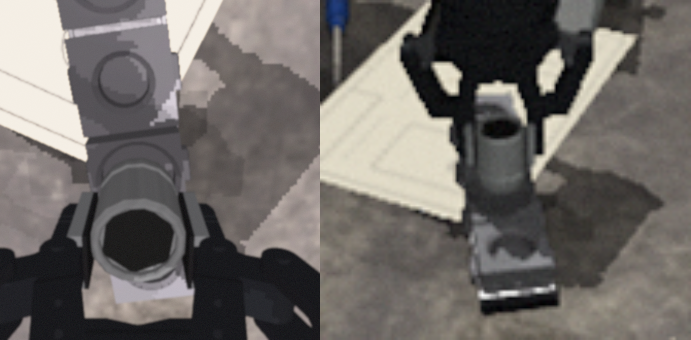

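v8 shows the largest socket upright over the third cup, so I'll lower it.

Request:
{"op": "step_arm", "data": {
  "moves": [
    [-0.02,0,0.2,0,0,0,-1],
    [0,0,0.2,0,0,0,-1],
    [0,0,0.2,0,0,0,-1],
    [0,0,0.15,0,0,0,-1],
    [0,0,0.1,0,0,0,-1],
    [0,0,0,0,0,0,-1],
    [0,0,0,0,0,0,-1]
  ]
}}

```text
t: 14.82
tcp_pos: [480.8, -248.1, 51.9]
ee_rot: [-2.22, -2.22, 0.001]
force: [-2.5, 1.7, 4.3]
finger_gap: 0.411
finger_force: 62.2
```

Request:
{"op": "step_arm", "data": {
  "moves": [
    [0,0,0,0,0,0,0.3],
    [0,0,0,0,0,0,0.3],
    [0,0,0,0,0,0,0.3],
    [0,0,-0.5,0,0,0,0.3],
    [0,0,-1,0,0,0,0.3],
    [0,0,-1,0,0,0,0.3],
    [1,0,0,0,0,0,0.3],
    [1,0,0,0,0,0,0.3],
    [1,0,0,0,0,0,0.3],
    [1,0,0,0,0,0,0.3],
    [1,0,0,0,0,0,0.3],
    [1,0,0,0,0,0,0.3],
    [1,0,0,0,0,0,0.3],
    [1,0,0,0,0,0,0.3],
    [1,0,0,0,0,0,0.3],
    [1,-0.1,0,0,0,0,0.3],
    [1,-0.1,0,0,0,0,0.3],
    [0.55,0,0,0,0,0,0.3],
    [0,0,0,0,0,0,0.3],
    [0,0,0,0,0,0,0.3]
  ]
}}

```text
t: 16.48
tcp_pos: [475.2, 98.8, 126.3]
ee_rot: [2.218, 2.224, -0.0]
force: [0.0, -0.2, -0.2]
finger_gap: 0.65
finger_force: 0.0
```

```bash
python3 - <<'E'
from h import *
o=shot('w9'); print(o['t'],o['tcp_pos'],o['force'])
top=optics.camera('top')[160:240,195:415]; side=optics.camera('side')[140:300,240:370]
cv2.imwrite('pics/v9.png',np.hstack([cv2.resize(top,(480,175)),cv2.resize(side,(142,175))])if 0 else np.vstack([cv2.resize(top,(640,233)),cv2.resize(np.hstack([side,side*0]),(640,360))[:, :]])[:600])
E
```

```text
16.4833 [475.18133297  98.79513585 126.33094852] [ 0.02347011 -0.1608578  -0.18072509]
```

View pics/v9.png

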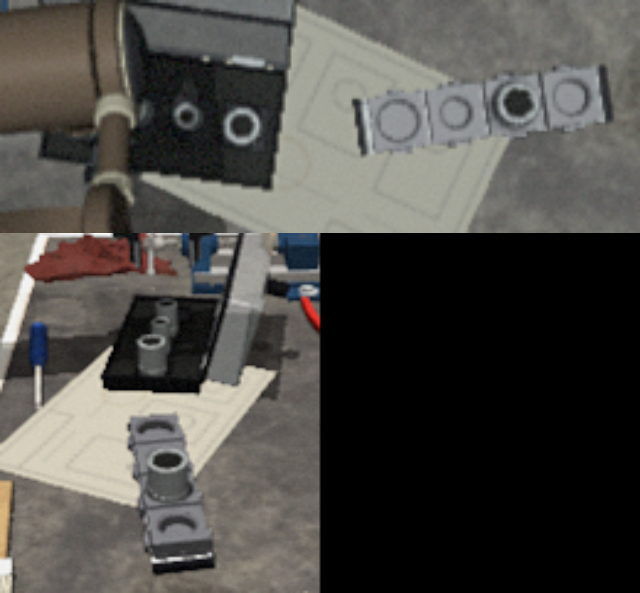

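v9 shows the largest socket seated upright in the third cup. The fourth bore (572,97) is wider than the second (456,112), so the medium socket goes in the fourth cup.

Request:
{"op": "step_arm", "data": {
  "moves": [
    [0,0,1,0,0,0,0.3],
    [0,0,1,0,0,0,0.3],
    [0,0,0.5,0,0,0,0.3],
    [0,0,0.18,0,0,0,0.3],
    [0,0,0,0,0,0,0.3],
    [0,0,0,0,0,0,-1],
    [0,0,0,0,0,0,-1],
    [0,0,0,0,0,0,-1],
    [0,0,0,0,0,0,-1],
    [0,0,0,0,0,0,-1]
  ]
}}

```text
t: 17.47
tcp_pos: [476.5, 98.2, 47.4]
ee_rot: [2.219, 2.221, 0.003]
force: [-0.3, -1.7, 6.1]
finger_gap: 0.298
finger_force: 59.2
```

Request:
{"op": "step_arm", "data": {
  "moves": [
    [0,0,-0.5,0,0,0,-1],
    [0,0,-1,0,0,0,-1],
    [0,0,-1,0,0,0,-1],
    [-0.3,0,0,0,0,0,-1],
    [-0.6,0,0,0,0,0,-1],
    [-1,0,0,0,0,0,-1],
    [-1,0,0,0,0,0,-1],
    [-1,0,0,0,0,0,-1],
    [-1,0,0,0,0,0,-1],
    [-1,0.1,0,0,0,0,-1],
    [-1,0.1,0,0,0,0,-1],
    [-1,0.1,0,0,0,0,-1],
    [-1,0.1,0,0,0,0,-1],
    [-1,0,0,0,0,0,-1],
    [-1,0,0,0,0,0,-1],
    [-1,0,0,0,0,0,-1],
    [-0.9,0,0,0,0,0,-1],
    [-0.5,0,0,0,0,0,-1],
    [0,0,0,0,0,0,-1],
    [0,0,0,0,0,0,-1]
  ]
}}

```text
t: 19.13
tcp_pos: [486.6, -300.7, 120.2]
ee_rot: [-2.222, -2.218, -0.001]
force: [-0.3, -0.1, -2.5]
finger_gap: 0.295
finger_force: 59.3
```

Request:
{"op": "step_arm", "data": {
  "moves": [
    [-0.01,0.05,0.6,0,0,0,-1],
    [0,0,0.8,0,0,0,-1],
    [0,0,0,0,0,0,-1],
    [0,0,0,0,0,0,-1],
    [0,0,0,0,0,0,-1]
  ]
}}

```text
t: 19.55
tcp_pos: [488.9, -300.1, 79.3]
ee_rot: [-2.219, -2.223, -0.0]
force: [0.6, -0.1, -1.4]
finger_gap: 0.299
finger_force: 59.3
```

Lower to about 53: 26 mm, 0.87 units.

Request:
{"op": "step_arm", "data": {
  "moves": [
    [-0.03,0,0.22,0,0,0,-1],
    [0,0,0.2,0,0,0,-1],
    [0,0,0.2,0,0,0,-1],
    [0,0,0.15,0,0,0,-1],
    [0,0,0.1,0,0,0,-1],
    [0,0,0,0,0,0,-1],
    [0,0,0,0,0,0,-1]
  ]
}}

```text
t: 20.13
tcp_pos: [488.5, -302.0, 53.5]
ee_rot: [-2.22, -2.221, 0.0]
force: [-1.6, 0.6, 3.7]
finger_gap: 0.298
finger_force: 60.2
```

Request:
{"op": "step_arm", "data": {
  "moves": [
    [0,0,0,0,0,0,0.3],
    [0,0,0,0,0,0,0.3],
    [0,0,0,0,0,0,0.3],
    [0,0,-0.5,0,0,0,0.3],
    [0,0,-1,0,0,0,0.3],
    [0,0,-1,0,0,0,0.3],
    [1,-0.1,0,0,0,0,0.3],
    [1,-0.1,0,0,0,0,0.3],
    [1,-0.1,0,0,0,0,0.3],
    [1,-0.1,0,0,0,0,0.3],
    [1,-0.1,0,0,0,0,0.3],
    [1,-0.1,0,0,0,0,0.3],
    [1,-0.1,0,0,0,0,0.3],
    [1,-0.1,0,0,0,0,0.3],
    [1,-0.1,0,0,0,0,0.3],
    [1,-0.07,0,0,0,0,0.3],
    [0.07,0,0,0,0,0,0.3],
    [0,0,0,0,0,0,0.3],
    [0,0,0,0,0,0,0.3]
  ]
}}

```text
t: 21.72
tcp_pos: [460.0, -0.1, 128.0]
ee_rot: [2.219, 2.222, 0.0]
force: [-0.4, -0.4, 0.3]
finger_gap: 0.648
finger_force: 0.0
```

Request:
{"op": "step_arm", "data": {
  "moves": [
    [0,-0.02,1,0,0,0,0.3],
    [0,0,1,0,0,0,0.3],
    [0,0,0.5,0,0,0,0.3],
    [0,0,0.2,0,0,0,0.3],
    [0,0,0,0,0,0,0.3],
    [0,0,0,0,0,0,-1],
    [0,0,0,0,0,0,-1],
    [0,0,0,0,0,0,-1],
    [0,0,0,0,0,0,-1],
    [0,0,0,0,0,0,-1]
  ]
}}

```text
t: 22.55
tcp_pos: [460.6, -0.3, 48.2]
ee_rot: [2.219, 2.22, 0.003]
force: [-0.1, -1.7, 4.6]
finger_gap: 0.359
finger_force: 59.7
```

Request:
{"op": "step_arm", "data": {
  "moves": [
    [0,0,-0.5,0,0,0,-1],
    [0,0,-1,0,0,0,-1],
    [0,0,-1,0,0,0,-1],
    [-0.3,0,0,0,0,0,-1],
    [-0.6,0.1,0,0,0,0,-1],
    [-1,0.07,0,0,0,0,-1],
    [-1,0,0,0,0,0,-1],
    [-1,0,0,0,0,0,-1],
    [-0.5,0,0,0,0,0,-1],
    [-0.3,0,0,0,0,0,-1],
    [0,0,0.6,0,0,0,-1],
    [0,0,0.8,0,0,0,-1],
    [0,0,0,0,0,0,-1],
    [0,0,0,0,0,0,-1],
    [0,0,0,0,0,0,-1]
  ]
}}

```text
t: 23.8
tcp_pos: [464.0, -140.5, 80.0]
ee_rot: [-2.22, -2.222, 0.0]
force: [0.2, 0.0, -1.6]
finger_gap: 0.353
finger_force: 59.8
```

Request:
{"op": "step_arm", "data": {
  "moves": [
    [-0.01,0.03,0.22,0,0,0,-1],
    [0,0,0.2,0,0,0,-1],
    [0,0,0.2,0,0,0,-1],
    [0,0,0.15,0,0,0,-1],
    [0,0,0.1,0,0,0,-1],
    [0,0,0,0,0,0,-1],
    [0,0,0,0,0,0,-1]
  ]
}}

```text
t: 24.38
tcp_pos: [465.1, -141.2, 54.3]
ee_rot: [-2.221, -2.221, 0.0]
force: [-1.8, 1.1, 3.7]
finger_gap: 0.354
finger_force: 60.6
```

Request:
{"op": "step_arm", "data": {
  "moves": [
    [0,0,0,0,0,0,0.3],
    [0,0,0,0,0,0,0.3],
    [0,0,0,0,0,0,0.3],
    [0,0,-0.5,0,0,0,0.3],
    [0,0,-1,0,0,0,0.3],
    [0,0,-1,0,0,0,0.3],
    [1,0,0,0,0,0,0.3],
    [1,0,0,0,0,0,0.3],
    [1,0,0,0,0,0,0.3],
    [1,0,0,0,0,0,0.3],
    [1,0.1,0,0,0,0,0.3],
    [1,0,0,0,0,0,0.3],
    [0.36,0,0,0,0,0,0.3],
    [0,0,0,0,0,0,0.3],
    [0,0,0,0,0,0,0.3]
  ]
}}

```text
t: 25.63
tcp_pos: [467.9, 49.5, 128.6]
ee_rot: [2.219, 2.224, -0.001]
force: [0.6, -0.2, 0.3]
finger_gap: 0.654
finger_force: 0.0
```

Request:
{"op": "step_arm", "data": {
  "moves": [
    [0,0,1,0,0,0,0.3],
    [0,0,1,0,0,0,0.3],
    [0,0,0.5,0,0,0,0.3],
    [0,0,0.24,0,0,0,0.3],
    [0,0,0,0,0,0,0.3],
    [0,0,0,0,0,0,-1],
    [0,0,0,0,0,0,-1],
    [0,0,0,0,0,0,-1],
    [0,0,0,0,0,0,-1],
    [0,0,0,0,0,0,-1]
  ]
}}

```text
t: 26.47
tcp_pos: [469.5, 49.4, 48.0]
ee_rot: [2.219, 2.22, 0.003]
force: [-0.7, -0.9, 5.8]
finger_gap: 0.235
finger_force: 58.8
```

Request:
{"op": "step_arm", "data": {
  "moves": [
    [0,0,-0.5,0,0,0,-1],
    [0,0,-1,0,0,0,-1],
    [0,0,-1,0,0,0,-1],
    [-0.3,0,0,0,0,0,-1],
    [-0.6,0,0,0,0,0,-1],
    [-1,0.1,0,0,0,0,-1],
    [-1,0.05,0,0,0,0,-1],
    [-1,0,0,0,0,0,-1],
    [-1,0,0,0,0,0,-1],
    [-1,0,0,0,0,0,-1],
    [-1,0,0,0,0,0,-1],
    [-0.8,0,0,0,0,0,-1],
    [-0.43,0,0,0,0,0,-1],
    [0,0,0,0,0,0,-1],
    [0,0,0.6,0,0,0,-1],
    [0,0,0.8,0,0,0,-1],
    [0,0,0,0,0,0,-1],
    [0,0,0,0,0,0,-1],
    [0,0,0,0,0,0,-1]
  ]
}}

```text
t: 28.05
tcp_pos: [472.6, -193.5, 79.8]
ee_rot: [-2.22, -2.222, -0.0]
force: [0.6, 0.3, -1.5]
finger_gap: 0.238
finger_force: 58.9
```

Request:
{"op": "step_arm", "data": {
  "moves": [
    [-0.02,0,0.22,0,0,0,-1],
    [0,0,0.2,0,0,0,-1],
    [0,0,0.2,0,0,0,-1],
    [0,0,0.15,0,0,0,-1],
    [0,0,0.1,0,0,0,-1],
    [0,0,0,0,0,0,-1],
    [0,0,0,0,0,0,-1]
  ]
}}

```text
t: 28.63
tcp_pos: [472.6, -194.9, 54.1]
ee_rot: [-2.221, -2.221, 0.0]
force: [-1.3, 0.8, 4.7]
finger_gap: 0.235
finger_force: 59.7
```

Release, lift, and back away for a look.

Request:
{"op": "step_arm", "data": {
  "moves": [
    [0,0,0,0,0,0,0.3],
    [0,0,0,0,0,0,0.3],
    [0,0,0,0,0,0,0.3],
    [0,0,-0.5,0,0,0,0.3],
    [0,0,-1,0,0,0,0.3],
    [0,0,-1,0,0,0,0.3],
    [0,0,-1,0,0,0,0.3],
    [0,0,-1,0,0,0,0.3],
    [0,-1,-1,0,0,0,0.3],
    [0,-1,-1,0,0,0,0.3],
    [0,0,0,0,0,0,0.3],
    [0,0,0,0,0,0,0.3],
    [0,0,0,0,0,0,0.3]
  ]
}}

```text
t: 29.72
tcp_pos: [413.6, -194.9, 247.2]
ee_rot: [2.221, 2.221, 0.001]
force: [0.9, 0.6, -0.3]
finger_gap: 0.647
finger_force: 0.0
```

```bash
python3 - <<'E'
from h import *
o=shot('w10'); c=load('w10'); im=cv2.imread('pics/w10.png'); print(o['t'],o['tcp_pos'])
s=cv2.resize(optics.camera('side')[140:300,240:370],(325,400)); cv2.imwrite('pics/v10.png',np.hstack([im[:,160:600],s]))
m=(im.min(2)>110).astype(np.uint8)
for P in [(465.2,-140.8),(472.9,-194.3),(480.5,-247.7),(488.2,-301.2)]: print(P,proj(c,(*P,62)).round(0),proj(c,(*P,26)).round(0))
E
```

```text
29.7167 [ 413.61365227 -194.89861596  247.24372744]
(465.2, -140.8) [379. 114.] [372. 111.]
(472.9, -194.3) [384. 175.] [377. 166.]
(480.5, -247.7) [389. 229.] [382. 216.]
(488.2, -301.2) [393. 279.] [386. 262.]
```

View pics/v10.png

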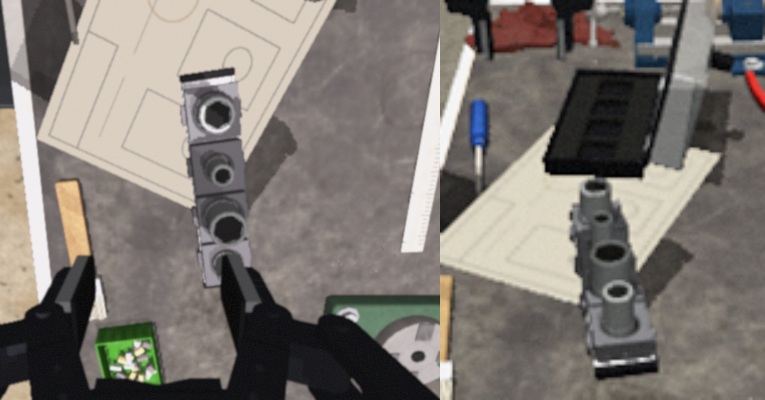

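v10 shows all four sockets upright in their cups, with tops near the predicted pixels (378,115), (382,175) and (389,229); the fourth is visible in the side view. The case is empty and the cover is still open, so I'm handing in.

```bash
python3 -c "
from station import order
print(order.finish_job())"
```

```text
the job is handed in; nothing more can be done
None
```

I handed the job in at about 30 s: the cover stands open, and the last pictures show all four sockets upright in the cups I matched to them by bore. The hand-in returned no verdict.

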